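# Finger test of the loose mounts on a chest lid

## Robot

A 6-joint arm with a two-finger parallel gripper is mounted at the origin on the work surface. World frame = base frame: x ahead of the robot, y to its left, z up, the work surface at z = 0. Lengths are in m, angles in rad, forces in N, time in s.
With the tool pointing down it reaches from about 0.375 to 0.975 m from the base axis. Payload 3.8 kg.
Tool frame: the origin (TCP) lies midway between the tips of the shut fingers; the grasp point (between the pads) lies 19 mm behind it; z points along the fingers, y is the line along which they close (so a half turn about z gives the same grasp; the last joint's range is limited). The gripper opens to 85 mm and grips with 20 to 120 N. Pads are 22 mm wide; open, the fingers measure 114 mm over their backs; the gripper's body (76 mm by 85 mm) begins 54 mm behind the grasp point. The pads swing forward as they close: fully open they stand 13 mm farther back than shut.
Start: joints at [-1.211, 0.264, 1.604, -0, 1.274, -0.037], TCP at [0.261, -0.623, 0.231] pointing down, gripper open.
Joint ranges: [-2.63, 2.63], [-0.94, 2.18], [0.31, 2.57], [-1.31, 4.45], [0, 2.66], [-2.55, 2.55]. Speed limits (rad/s): [2.57, 2.57, 3.14, 3.14, 3.14, 3.14].

## Interface

Orientations are given as a rotation vector (axis times angle).
In Python, from workcell import bot gives the robot as it stands.
- The arm moves only by the tool servo_tool, never from a script. Its argument "series" is a list of rows, each a list of 7 numbers: the shift along the world's x, y, z in units of 0.15 m (1.0 is 0.15 m), then the turn, a rotation vector about the world's x, y, z in units of 180 degrees (1.0 is 180 degrees), then the closure, from 0 (fully open) to 1 (shut). A call has 1 to 20 rows; each row is the pose to reach, as a shift and turn from the pose commanded when the call began, turning the shorter way round; what a row does not reach only later rows make up. A row lasts 1/10 s, in which the tool goes at most 50 mm and 8.59 degrees, less where a joint would pass 70% of its speed; a pose out of reach is approached as far as the arm can. A call with a number of a shift or a turn outside -1 to 1 is refused whole. A call with a gripper value outside its range is refused whole. The fingers move at their own pace and stop on an object; "newtons" is the grip in N (left out, the last holds). Time passes only in rows, so rows that repeat a pose let the fingers close. It gives the time, the measured TCP pose, the force, the opening and the grip force at its end, in the units of the state.
- bot.read_state(): the state, without advancing time (a new reading comes with each control period).
- bot.read_camera(name): name is "scene" or "top"; returns the picture (384x512x3 uint8, red, green, blue); there is no depth.
- bot.camera_info(name): a dict with "vertical_fov" (degrees; the focal length in pixels is half the picture's height over the tangent of half this angle, whatever the lens; pixels are square), "cx", "cy" (the principal point, pixels), "R" (3x3) and "t" (3): a world point X has camera coordinates R X + t. Camera axes: x right, y down, z forward; pixel columns grow to the right and rows downward; lengths in m; the calibration is good to about 2 mm. A picture is of the moment at which its call begins. camera_info takes no time and is no camera call.
- bot.finish_job(): hands the job in; it is judged then, once.
Trained networks look in the newest picture that a camera, given by its name, has taken for a name from the list of things; names that differ only in an ending like _2 or _b are one class to them, and where a whole thing is asked for, a point or a joint stands for the part that bears it (a point fixed in the world has none). Each returns a list of dicts, best first, with "score" (0 to 1); they miss things now and then, are a little off and sometimes report something else, mostly with a low value. They report only what shows in the picture. A call takes as long as a camera call. They do not tell look-alikes from the thing itself.
- bot.recognise(target, camera): "box" ([left, top, right, bottom] as shares, 0 to 1, of the picture: columns of its width, rows of its height, round what is visible of it).
- bot.trace(target, camera): "mask" (384x512 bool, what is visible of it) and "box" ([left, top, right, bottom] as shares, 0 to 1, of the picture: columns of its width, rows of its height, round what is visible of it).
- bot.mark_of(target, camera): "at" ([row, column] as shares, 0 to 1, of the picture: columns of its width, rows of its height: a listed point, or the origin of a listed thing).
The state is a dict: "time": time; "q": joint angles; "joint_vel": joint speeds; "joint_torque": joint torques, N m; "tool_pos": TCP position; "tcp_rot": TCP orientation; "wrist_force": force on the tool from outside, world axes, zero at the start; "torque": the same for the moment, N m; "width": opening from 0.0 (shut) to 1.0 (fully open); "grip_force": force on a finger pad.
Only numpy, scipy, OpenCV 4.12 (cv2) and the standard library are available. Lean on these libraries where they do the work, as an engineer would, in place of code of your own. Each camera call takes 0.05 s, during which the arm holds its last target. There are 200 camera calls.

## Task

Test the loose brass mounts on the chest's lid: with the fingertips, press lightly on the round mount until it gives a little, then on the square one, then on the long bar, letting each spring back up before the next. Do not touch the cross-shaped mount, whose glue is wet, and do not pull any mount up. Leave the other things on the lid and the bench where they stand, and finish with all three mounts back up.

Things in the scene. Friction and masses are not known exactly. Their poses are not given: they have to be found in the camera images.
- chest: dark wooden chest, lid 260 mm (x) by 380 mm (y), its flat top 110 mm above the bench; origin at the centre of its underside; fixed, z up
- round: the round mount: a brass disc 42 mm across, 8 mm thick, standing on the lid on steel pins over a thin grey felt seat; origin at the centre of the felt's underside, on the lid's top; z up. At rest the brass top is 18 mm above the lid
- round_top (a point): centre of the upper face of the round mount's brass; moves down with it
- round_cap (a joint): how far the round mount is pressed down, m: 0 at rest (it sags 0.2 mm), at most 0.008 down; negative when pulled up off its seat. It springs back; pressing takes about 1 N per mm; more than 15 N bends its pins
- square: the square mount: a brass plate 40 x 40 mm, 8 mm thick, standing on the lid on steel pins over a thin grey felt seat; origin at the centre of the felt's underside, on the lid's top; z up. At rest the brass top is 18 mm above the lid
- square_top (a point): centre of the upper face of the square mount's brass; moves down with it
- square_cap (a joint): how far the square mount is pressed down, m: 0 at rest (it sags 0.2 mm), at most 0.008 down; negative when pulled up off its seat. It springs back; pressing takes about 1 N per mm; more than 15 N bends its pins
- bar: the long bar mount: a brass strip 20 mm (its x) by 70 mm (its y), 8 mm thick, standing on the lid on steel pins over a thin grey felt seat; origin at the centre of the felt's underside, on the lid's top; z up. At rest the brass top is 18 mm above the lid
- bar_top (a point): centre of the upper face of the bar mount's brass; moves down with it
- bar_cap (a joint): how far the bar mount is pressed down, m: 0 at rest (it sags 0.2 mm), at most 0.008 down; negative when pulled up off its seat. It springs back; pressing takes about 1 N per mm; more than 15 N bends its pins
- cross: the cross-shaped mount: two brass strips 60 x 16 mm crossing at right angles, 10 mm high, lying flat on the lid, its glue still wet; origin at the centre of its underside; fixed. Which mount sits in which of the four places differs from case to case
- weight: a small steel conservation weight, 40 mm wide and 36 mm high, standing on the lid; loose; origin at the centre of its underside
- pot: a small amber glass jar, 36 mm wide and 45 mm high, standing on the lid; loose; origin at the centre of its underside
- flask: a white plastic bottle, 72 mm wide and 170 mm high, on the bench to the left of the chest; loose; origin at the centre of its underside
- tape: a roll of paper tape lying flat on the bench, 90 mm across, 24 mm high, to the right of the chest; loose; origin at the centre of its underside
- spatula: a spatula lying on the bench, to the right of the chest; loose; origin on its underside; it lies along its x, handle towards -x
- beaker: a white ceramic beaker, 72 mm wide and 80 mm high, on the bench to the left; loose; origin at the centre of its underside
- sponge: a dark rubber cleaning block, 90 x 60 x 30 mm, on the bench to the left, nearer the robot than the chest; loose; origin at the centre of its underside
Not all that is in view belongs to the job. Of the things like the flask, leave any that is orange; of the rest the larger one is meant. What is shaped like the weight but purple is not meant.

How it is judged:
On the way, in this order (a step that is already met when the one before it is completed fails the run):
1. the round mount is pressed down at least 1.5 mm by the fingers while the other two are up (value of joint round_cap above 0.0015 m and contact force between the fingers and round above 0.3 N and value of joint each of square_cap, bar_cap below 0.001 m), for 0.1 s.
2. the square mount is pressed down at least 1.5 mm by the fingers while the other two are up (value of joint square_cap above 0.0015 m and contact force between the fingers and square above 0.3 N and value of joint each of round_cap, bar_cap below 0.001 m), for 0.1 s.
3. the long bar mount is pressed down at least 1.5 mm by the fingers while the other two are up (value of joint bar_cap above 0.0015 m and contact force between the fingers and bar above 0.3 N and value of joint each of round_cap, square_cap below 0.001 m), for 0.1 s.
At the end, for the whole second after the job is handed in: all three loose mounts have sprung back up (within 1 mm down, 2 mm up of rest) and every bystander is at rest within 15 mm of where it stood (value of joint round_cap between -0.002 and 0.001 m and value of joint square_cap between -0.002 and 0.001 m and value of joint bar_cap between -0.002 and 0.001 m and distance of each of weight, pot, flask, tape, spatula, beaker, sponge from where it was at the start of the episode below 0.015 m and linear speed of each of weight, pot, flask, tape, spatula, beaker, sponge below 0.02 m/s); the robot touches nothing.
It fails at once if a loose mount is pressed with more than 15 N (contact force between anything else and round above 15 N or contact force between anything else and square above 15 N or contact force between anything else and bar above 15 N).
It fails at once if a loose mount is pulled up more than 3 mm (value of joint any of round_cap, square_cap, bar_cap below -0.003 m).
It fails at once if the cross-shaped mount with wet glue is touched (contact force between anything else and cross above 0.3 N).
It fails at once if the chest's wood is struck with more than 20 N (contact force between any of the fingers, the arm and chest above 20 N).
It fails at once if one of the loose things around is displaced by more than 15 mm (distance of any of weight, pot, flask, tape, spatula, beaker, sponge from where it was at the start of the episode above 0.015 m).
It also fails if it takes over 45 s, if anything falls off the work surface, if the arm or the gripper's body presses on something with over 40 N, if the wrist force passes 120 N, or if a joint passes its speed limit or range.

## Working session

There is one attempt and no reset: what is moved stays moved. The work goes in short steps, Python scripts to look and compute and a tool call to move; the robot and the scene stay as the last step left them, time stands still between calls to the robot, and variables do not carry over. Pictures are saved under pics/ and viewed, at most 10 in all, crops included, and the job is handed in when it is done.

Besides the shell and the picture viewer there is one more tool, called after ">>>" as name(argument=value, ...) on one line, values as JSON. servo_tool: Moves the arm, as the interface text tells. Shifts and turns lie within -1 to 1; 1 stands for 0.15 m of shift or 180 degrees of turn. Its arguments: {"type":"object","properties":{"series":{"type":"array","items":{"type":"array","items":{"type":"number"}}},"newtons":{"type":"number"}},"required":["series"]}

```bash
mkdir -p pics; cat > h.py <<'E'
import numpy as np, cv2
from workcell import bot
def ray(cam,px):
    i=bot.camera_info(cam); f=192/np.tan(np.radians(i["vertical_fov"])/2)
    R=np.array(i["R"]);t=np.array(i["t"])
    d=R.T@np.array([(px[0]-i["cx"])/f,(px[1]-i["cy"])/f,1]); return -R.T@t,d
def at(cam,px,z):
    o,d=ray(cam,px); return o+d*(z-o[2])/d[2]
E
python3 - <<'E'
from h import *
for c in("top","scene"):
    im=bot.read_camera(c); cv2.imwrite(f"pics/{c}0.png",im[:,:,::-1]); print(c,ray(c,(256,192)))
    for n,z in(("round_top",.128),("square_top",.128),("bar_top",.128),("cross",.11),("weight",.11),("pot",.11),("flask",0),("chest",0)):
        for r in bot.mark_of(n,c)[:2]:
            p=(r["at"][1]*512,r["at"][0]*384); print(n,round(r["score"],2),np.round(p,0),np.round(at(c,p,z),3))
print(bot.read_state())
E
```

```text
top (array([0.32977244, 0.01697027, 1.34071486]), array([ 0.12290332, -0.00982176, -0.9924818 ]))
round_top 0.43 [208. 179.] [0.526 0.161 0.128]
square_top 0.72 [242. 171.] [0.55  0.051 0.128]
square_top 0.6 [281. 140.] [ 0.654 -0.082  0.128]
bar_top 0.61 [276. 183.] [ 0.508 -0.062  0.128]
cross 0.68 [275. 183.] [ 0.511 -0.059  0.11 ]
cross 0.65 [211. 140.] [0.661 0.154 0.11 ]
weight 0.75 [281. 142.] [ 0.652 -0.084  0.11 ]
weight 0.57 [238. 219.] [0.393 0.065 0.11 ]
pot 0.47 [249. 143.] [0.648 0.027 0.11 ]
flask 0.92 [172. 186.] [0.522 0.306 0.   ]
flask 0.64 [148. 137.] [0.705 0.397 0.   ]
chest 0.85 [248. 168.] [0.586 0.03  0.   ]
scene (array([0.91876003, 0.55891976, 1.20377988]), array([-0.32773563, -0.43514708, -0.83859229]))
round_top 0.78 [282. 240.] [0.535 0.155 0.128]
round_top 0.66 [213. 234.] [0.663 0.035 0.128]
square_top 0.54 [193. 199.] [ 0.644 -0.085  0.128]
square_top 0.25 [325. 351.] [0.633 0.426 0.128]
bar_top 0.45 [232. 177.] [ 0.522 -0.078  0.128]
cross 0.87 [242. 273.] [0.664 0.159 0.11 ]
weight 0.68 [250. 220.] [0.557 0.05  0.11 ]
weight 0.68 [299. 216.] [0.446 
[... 160 characters left out ...]
.] [0.591 0.035 0.   ]
{'time': 0.9, 'q': array([-1.21088721e+00,  2.63829451e-01,  1.60398405e+00, -1.51197387e-05,
        1.27371666e+00, -3.68582457e-02]), 'joint_vel': array([-0.00048712, -0.00179386,  0.00031575,  0.00063001,  0.00053469,
        0.00153835]), 'joint_torque': array([-5.00939259e-04, -5.15052044e+01, -3.67730463e+01, -5.01119803e-05,
        4.74515200e-04, -4.64692732e-06]), 'tool_pos': array([ 0.26086535, -0.622553  ,  0.23133594]), 'tcp_rot': array([ 3.07991063e+00,  6.19154910e-01, -6.62910933e-06]), 'wrist_force': array([-0.5046915 , -0.44292324,  0.08506309]), 'torque': array([-0.0327869 ,  0.01882207, -0.0015589 ]), 'grip_force': 0.0, 'width': 0.9980861310238651}
```

```bash
python3 - <<'E'
from h import *
a=cv2.imread("pics/top0.png")[100:250,130:330]; cv2.imwrite("pics/t1.png",cv2.resize(a,(800,600),interpolation=cv2.INTER_CUBIC))
a=cv2.imread("pics/scene0.png")[140:328,140:390]; cv2.imwrite("pics/s1.png",cv2.resize(a,(798,600),interpolation=cv2.INTER_CUBIC))
E
```

```text
(no output)
```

View pics/t1.png

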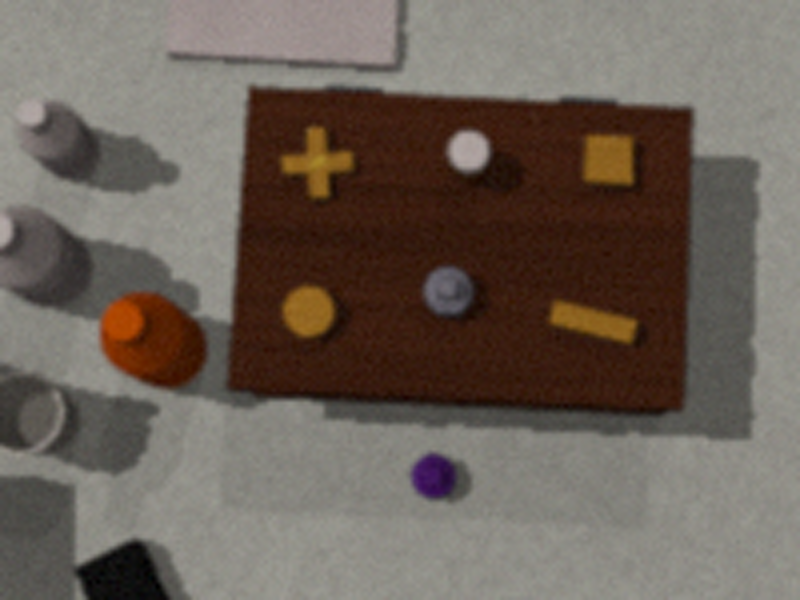

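View pics/s1.png

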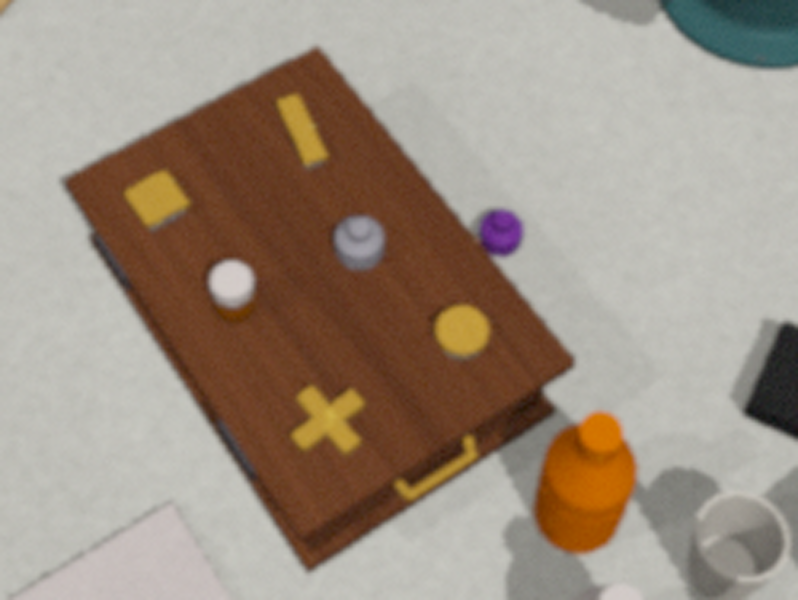

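The top crop (4x, offset 130,100) shows the round mount at about (310,312), the square at (609,160), the bar at (594,322) and the cross at (317,162). The white-capped pot is at (469,152), the grey weight at (449,292), and the orange bottle stands left of the round mount. The scene crop shows the same layout.

```bash
python3 - <<'E'
from h import *
T={"round":(310,312),"square":(609,160),"bar":(594,322)}
S={"round":(462,330),"square":(156,197),"bar":(301,130)}
for c,D,s,o in(("top",T,4,(130,100)),("scene",S,3.192,(140,140))):
    im=cv2.imread(f"pics/{c}0.png"); hsv=cv2.cvtColor(im,cv2.COLOR_BGR2HSV)
    m=cv2.inRange(hsv,(15,110,90),(32,255,255))
    n,l,st,ce=cv2.connectedComponentsWithStats(m)
    for k in D:
        p=np.array(D[k])/s+o; j=1+np.argmin(np.hypot(*(ce[1:]-p).T))
        print(c,k,np.round(p,1),np.round(at(c,p,.128),3),"| blob",np.round(ce[j],1),st[j,4],np.round(at(c,ce[j],.128),3))
p=bot.read_state(); print(p["tool_pos"],p["time"])
E
```

```text
top round [207.5 178. ] [0.529 0.163 0.128] | blob [206.6 177.3] 128 [0.531 0.166 0.128]
top square [282.2 140. ] [ 0.653 -0.086  0.128] | blob [281.6 139.4] 142 [ 0.655 -0.084  0.128]
top bar [278.5 180.5] [ 0.517 -0.07   0.128] | blob [277.7 179.9] 129 [ 0.519 -0.067  0.128]
scene round [284.7 243.4] [0.535 0.167 0.128] | blob [284.3 243. ] 254 [0.535 0.165 0.128]
scene square [188.9 201.7] [ 0.658 -0.084  0.128] | blob [188.5 201.5] 252 [ 0.659 -0.085  0.128]
scene bar [234.3 180.7] [ 0.523 -0.065  0.128] | blob [234.  180.1] 222 [ 0.522 -0.067  0.128]
[ 0.26086535 -0.622553    0.23133594] 0.9
```

View pics/top0.png

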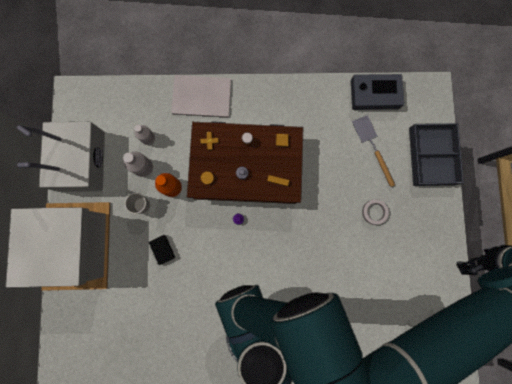

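The two cameras agree: round (0.533, 0.165), square (0.657, -0.085), bar (0.521, -0.067). I'll shut the fingers and move in at a safe height.

>>> servo_tool(series=[[0.1,0.25,0.2,0,0,0,1],[0.2,0.5,0.2,0,0,0,1],[0.3,0.75,0.2,0,0,0,1],[0.4,1,0.2,0,0,0,1],[0.4,1,0.2,0,0,0,1]], newtons=20)

```text
time: 1.4
tool_pos: [0.3223, -0.4686, 0.2615]
tcp_rot: [-3.077, -0.624, -0.002]
wrist_force: [0.4, -1.3, 0.5]
width: 0.142
grip_force: 0.0
```

>>> servo_tool(series=[[0.1,0.25,0,0,0,0,1],[0.2,0.5,0,0,0,0,1],[0.3,0.75,0,0,0,0,1],[0.4,1,0,0,0,0,1],[0.4,1,0,0,0,0,1]])

```text
time: 1.9
tool_pos: [0.3821, -0.3196, 0.2615]
tcp_rot: [-3.078, -0.625, -0.002]
wrist_force: [0.8, -0.2, -0.1]
width: 0.004
grip_force: 0.0
```

>>> servo_tool(series=[[0.1,0.25,0,0,0,0,1],[0.2,0.5,0,0,0,0,1],[0.3,0.75,0,0,0,0,1],[0.4,1,0,0,0,0,1],[0.4,1,0,0,0,0,1]])

```text
time: 2.4
tool_pos: [0.4423, -0.1702, 0.2616]
tcp_rot: [-3.078, -0.626, -0.002]
wrist_force: [-0.5, -0.6, -0.1]
width: 0.003
grip_force: 0.0
```

>>> servo_tool(series=[[0.1,0.25,0,0,0,0,1],[0.2,0.5,0,0,0,0,1],[0.3,0.75,0,0,0,0,1],[0.4,1,0,0,0,0,1],[0.4,1,0,0,0,0,1]])

```text
time: 2.9
tool_pos: [0.5027, -0.0206, 0.2614]
tcp_rot: [-3.078, -0.625, -0.002]
wrist_force: [-1.0, -1.2, 1.1]
width: 0.0
grip_force: 0.0
```

>>> servo_tool(series=[[0.05,0.25,0,0,0,0,1],[0.1,0.5,0,0,0,0,1],[0.15,0.75,0,0,0,0,1],[0.2,1,0,0,0,0,1],[0.2,1,0,0,0,0,1],[0.2,1,0,0,0,0,1]])

```text
time: 3.5
tool_pos: [0.5314, 0.1261, 0.2611]
tcp_rot: [3.078, 0.62, -0.001]
wrist_force: [-0.5, 0.4, 0.3]
width: -0.001
grip_force: 0.0
```

>>> servo_tool(series=[[0.01,0.26,0,0,0,0,1],[0.01,0.26,-0.2,0,0,0,1],[0.01,0.26,-0.4,0,0,0,1],[0.01,0.26,-0.6,0,0,0,1],[0.01,0.26,-0.75,0,0,0,1],[0.01,0.26,-0.8,0,0,0,1],[0.01,0.26,-0.8,0,0,0,1],[0.01,0.26,-0.8,0,0,0,1]])

```text
time: 4.3
tool_pos: [0.5335, 0.1656, 0.1426]
tcp_rot: [3.08, 0.617, 0.003]
wrist_force: [0.3, 0.3, 0.2]
width: 0.001
grip_force: 0.0
```

```bash
python3 - <<'E'
from h import *
a=bot.read_camera("scene")[140:328,190:440]; cv2.imwrite("pics/s2.png",cv2.resize(a,(798,600),interpolation=cv2.INTER_CUBIC)[:,:,::-1])
s=bot.read_state();print(s["tool_pos"],s["wrist_force"])
E
```

```text
[0.53383079 0.16593476 0.14307594] [ 0.31910229 -0.97142432  0.06203333]
```

View pics/s2.png

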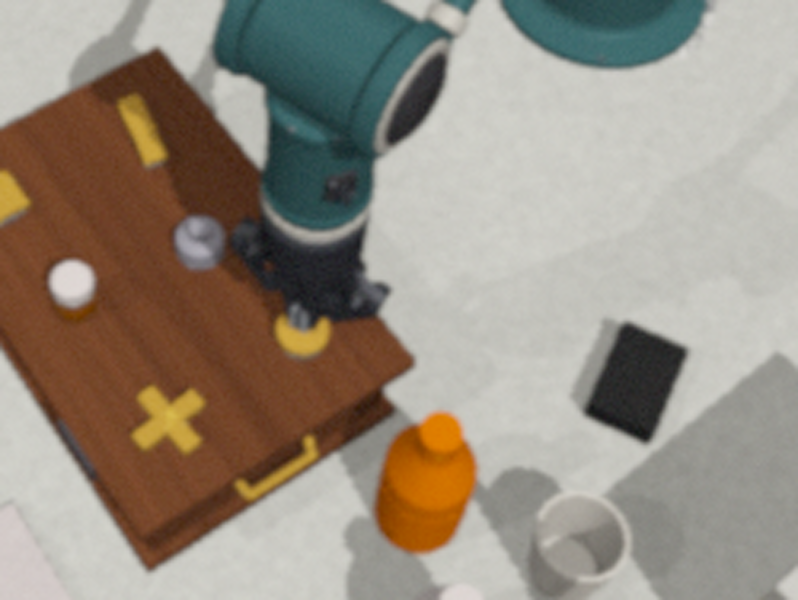

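The fingertips (300,318) are over the round disc (302,335), and nothing has been disturbed. Next I'll press slowly.

>>> servo_tool(series=[[0,0,-0.04,0,0,0,1],[0,0,-0.07,0,0,0,1],[0,0,-0.09,0,0,0,1],[0,0,-0.1,0,0,0,1],[0,0,-0.11,0,0,0,1],[0,0,-0.11,0,0,0,1],[0,0,-0.11,0,0,0,1],[0,0,-0.11,0,0,0,1]])

```text
time: 5.15
tool_pos: [0.5323, 0.1665, 0.125]
tcp_rot: [-3.08, -0.619, 0.0]
wrist_force: [-1.8, 0.2, 2.3]
width: 0.004
grip_force: 1.4
```

>>> servo_tool(series=[[0,0,-0.01,0,0,0,1],[0,0,-0.015,0,0,0,1],[0,0,-0.015,0,0,0,1],[0,0,-0.015,0,0,0,1]])

```text
time: 5.55
tool_pos: [0.5323, 0.1665, 0.1227]
tcp_rot: [-3.08, -0.619, 0.0]
wrist_force: [-3.0, -1.1, 6.2]
width: 0.002
grip_force: 2.5
```

```bash
python3 - <<'E'
from h import *
for i in range(4):
    bot.read_camera("top"); s=bot.read_state();print(s["tool_pos"],s["wrist_force"])
E
```

```text
[0.53234248 0.16651728 0.12279826] [-3.39760205  0.18673417  4.91773756]
[0.53232456 0.16654834 0.12275506] [-2.21426998 -0.25076085  4.96874274]
[0.53231477 0.16653664 0.12276958] [-2.35411725 -0.00932347  4.31328149]
[0.53234396 0.16655289 0.12278835] [-3.40424101 -1.08582011  5.54067233]
```

The round mount is down about 5 mm at 5 N. I'll release it and go to the square mount.

>>> servo_tool(series=[[0,0,0.03,0,0,0,1],[0,0,0.1,0,0,0,1],[0,0,0.3,0,0,0,1],[0,0,0.55,0,0,0,1],[0,0,0.8,0,0,0,1],[0.1,-0.25,0.8,0,0,0,1],[0.2,-0.5,0.8,0,0,0,1],[0.3,-0.75,0.8,0,0,0,1],[0.4,-1,0.8,0,0,0,1],[0.4,-1,0.8,0,0,0,1],[0.4,-1,0.8,0,0,0,1]])

```text
time: 6.85
tool_pos: [0.5926, 0.0155, 0.2426]
tcp_rot: [-3.08, -0.616, -0.0]
wrist_force: [-0.7, -0.7, 0.6]
width: 0.001
grip_force: 0.0
```

>>> servo_tool(series=[[0.15,-0.2,0,0,0,0,1],[0.3,-0.4,0,0,0,0,1],[0.42,-0.68,0,0,0,0,1],[0.42,-0.68,-0.2,0,0,0,1],[0.42,-0.68,-0.4,0,0,0,1],[0.42,-0.68,-0.6,0,0,0,1],[0.42,-0.68,-0.68,0,0,0,1],[0.42,-0.68,-0.68,0,0,0,1],[0.42,-0.68,-0.68,0,0,0,1]])

```text
time: 7.75
tool_pos: [0.6561, -0.0848, 0.1417]
tcp_rot: [3.079, 0.621, 0.002]
wrist_force: [0.7, -0.2, 0.9]
width: 0.001
grip_force: 0.0
```

```bash
python3 - <<'E'
from h import *
a=bot.read_camera("scene")[120:308,140:390]; cv2.imwrite("pics/s3.png",cv2.resize(a,(798,600),interpolation=cv2.INTER_CUBIC)[:,:,::-1])
s=bot.read_state();print(s["tool_pos"],s["wrist_force"])
E
```

```text
[ 0.65668847 -0.08513516  0.14262912] [ 0.16263834 -0.24470473  0.41302539]
```

View pics/s3.png

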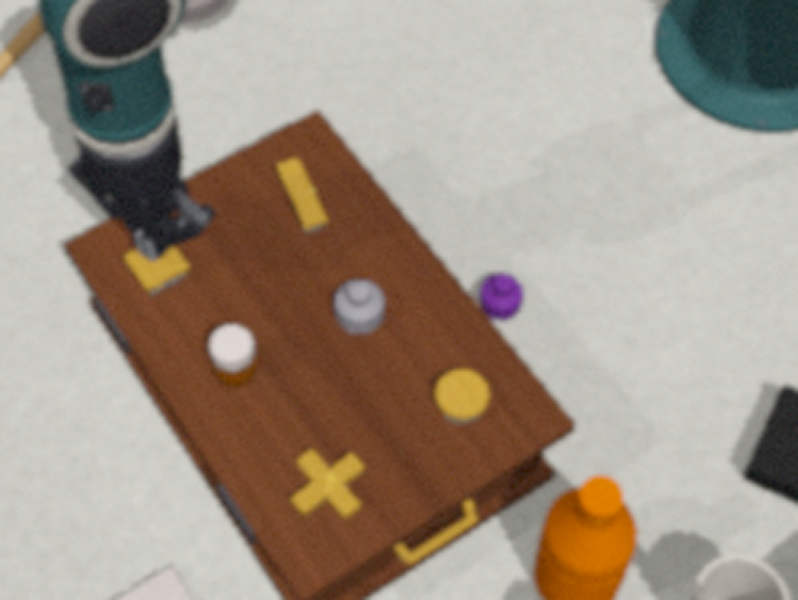

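The fingertips (150,245) are over the square mount (156,265). The round mount (462,393) has sprung back, and the weight and pot have not moved. Now I'll press the square.

>>> servo_tool(series=[[0,0,-0.04,0,0,0,1],[0,0,-0.07,0,0,0,1],[0,0,-0.09,0,0,0,1],[0,0,-0.1,0,0,0,1],[0,0,-0.11,0,0,0,1],[0,0,-0.12,0,0,0,1],[0,0,-0.12,0,0,0,1],[0,0,-0.12,0,0,0,1],[0,0,-0.12,0,0,0,1]])

```text
time: 8.7
tool_pos: [0.6555, -0.0856, 0.1229]
tcp_rot: [3.08, 0.619, 0.0]
wrist_force: [-1.0, -0.4, 4.3]
width: 0.002
grip_force: 2.4
```

```bash
python3 - <<'E'
from h import *
for i in range(4):
    bot.read_camera("top"); s=bot.read_state();print(s["tool_pos"],s["wrist_force"])
E
```

```text
[ 0.65545628 -0.0855693   0.12285878] [-2.12362372  0.31766531  5.04144176]
[ 0.65547831 -0.08558365  0.12284958] [-1.11973133  0.48999809  4.83289069]
[ 0.65548678 -0.08558131  0.12280233] [-0.98934939  0.74879148  4.79898617]
[ 0.65548162 -0.0855997   0.12277436] [-2.32977537  0.27357192  4.72519788]
```

The square gave about 5 mm. On to the bar.

>>> servo_tool(series=[[0,0,0.03,0,0,0,1],[0,0,0.1,0,0,0,1],[0,0,0.3,0,0,0,1],[0,0,0.5,0,0,0,1],[-0.25,0.03,0.5,0,0,0,1],[-0.5,0.06,0.5,0,0,0,1],[-0.75,0.09,0.5,0,0,0,1],[-0.9,0.12,0.5,0,0,0,1],[-0.9,0.12,0.3,0,0,0,1],[-0.9,0.12,0.13,0,0,0,1],[-0.9,0.12,0.13,0,0,0,1],[-0.9,0.12,0.13,0,0,0,1]])

```text
time: 10.1
tool_pos: [0.52, -0.0675, 0.142]
tcp_rot: [-3.08, -0.619, 0.002]
wrist_force: [-0.0, 0.6, 0.2]
width: 0.002
grip_force: 0.0
```

```bash
python3 - <<'E'
from h import *
a=bot.read_camera("scene")[120:308,140:390]; cv2.imwrite("pics/s4.png",cv2.resize(a,(798,600),interpolation=cv2.INTER_CUBIC)[:,:,::-1])
s=bot.read_state();print(s["tool_pos"],s["wrist_force"])
E
```

```text
[ 0.52105354 -0.06768815  0.14302624] [0.70728245 0.11287087 0.36056375]
```

View pics/s4.png

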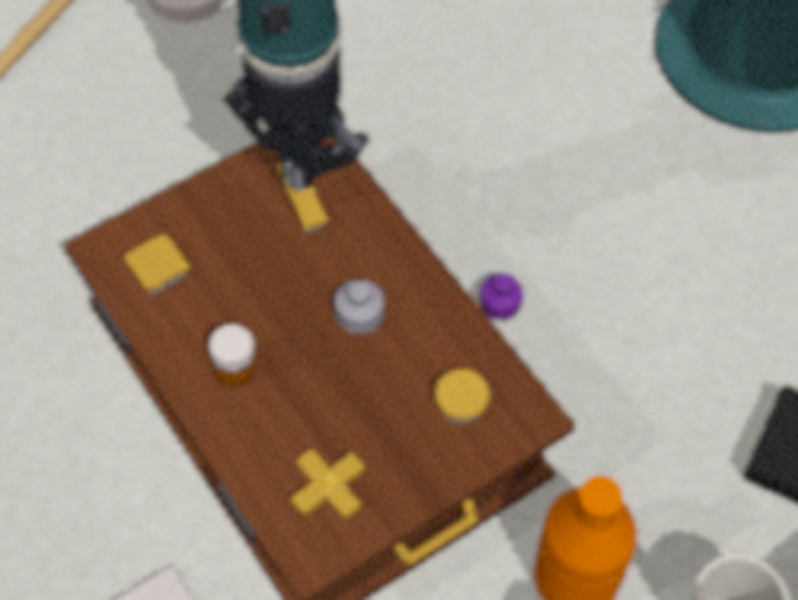

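The fingertips (297,177) are over the bar (centre about 301,194), and the square is back up. Pressing the bar now.

>>> servo_tool(series=[[0,0,-0.04,0,0,0,1],[0,0,-0.07,0,0,0,1],[0,0,-0.09,0,0,0,1],[0,0,-0.1,0,0,0,1],[0,0,-0.11,0,0,0,1],[0,0,-0.12,0,0,0,1],[0,0,-0.125,0,0,0,1],[0,0,-0.125,0,0,0,1],[0,0,-0.125,0,0,0,1]])

```text
time: 11.05
tool_pos: [0.5204, -0.0676, 0.1236]
tcp_rot: [3.08, 0.619, 0.0]
wrist_force: [-2.6, 0.3, 4.9]
width: 0.002
grip_force: 2.1
```

```bash
python3 - <<'E'
from h import *
for i in range(4):
    bot.read_camera("top"); s=bot.read_state();print(s["tool_pos"],s["wrist_force"])
E
```

```text
[ 0.52036973 -0.06755154  0.12354531] [-1.02216693  0.45151422  3.84980386]
[ 0.52037829 -0.06754836  0.12351608] [-1.69617032  0.08590859  4.0749632 ]
[ 0.52036093 -0.06754357  0.12346046] [-2.010255    0.46471463  4.12417911]
[ 0.52038203 -0.06756922  0.12345729] [-1.79198344  1.00884829  4.84619946]
```

The bar gave about 4 mm. I'll lift clear and check.

>>> servo_tool(series=[[0,0,0.03,0,0,0,1],[0,0,0.1,0,0,0,1],[0,0,0.3,0,0,0,1],[0,0,0.6,0,0,0,1],[0,0,0.9,0,0,0,1],[-0.2,-0.3,0.9,0,0,0,1],[-0.4,-0.6,0.9,0,0,0,1],[-0.5,-0.9,0.9,0,0,0,1],[-0.5,-0.9,0.9,0,0,0,1],[-0.5,-0.9,0.9,0,0,0,1],[-0.5,-0.9,0.9,0,0,0,1],[-0.5,-0.9,0.9,0,0,0,1]])

```text
time: 12.45
tool_pos: [0.4459, -0.2014, 0.2582]
tcp_rot: [-3.079, -0.622, -0.0]
wrist_force: [-0.7, 0.3, 0.3]
width: -0.0
grip_force: 0.0
```

```bash
python3 - <<'E'
from h import *
im=bot.read_camera("scene"); cv2.imwrite("pics/s5.png",im[:,:,::-1])
s=bot.read_state();print(s["tool_pos"],s["wrist_force"])
E
```

```text
[ 0.44596058 -0.20131779  0.25820884] [-0.02151208 -0.34855912  0.16890216]
```

View pics/s5.png

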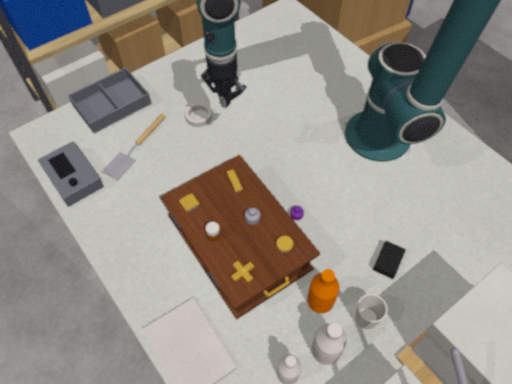

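All three mounts are up: round (285,243), square (189,202), bar (234,181). Everything else is undisturbed and the arm is clear, so I'm handing in.

```bash
python3 -c "
from workcell import bot
print(bot.finish_job())"
```

```text
the job is handed in; nothing more can be done
None
```

I pressed the round, square and bar mounts in that order, each about 4–5 mm at about 4–5 N, and all three sprang back up. The cross was not touched, nothing else on the lid or bench was seen to move, and the job is handed in (no verdict was returned).

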